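# Seat a lens barrel in a V-block and hold it pressed

## Task

Pull the hinged dust hood of the lens case over and down towards the robot, take the black lens barrel out and lay it in the groove of the steel V-block, lengthwise and centred, then push the hood back up and fully shut. Finally press the barrel straight down into the groove with about 15 newtons so that it bears on both faces of the V, and finish while still holding it pressed there. Set it down gently, never drop or slam it, and leave the timer, the small bottle and the petri dish where they are.

Things in the scene. Friction and masses are not known exactly. Their poses are not given: they have to be found in the camera images.
- case: Lens case, fixed: grey base 96 (x) x 160 (y) x 10 mm, origin at the centre of its underside, x away from the hinge, z up. Two pairs of white V-cradles, 18 mm long, 54 mm clear between them, carry the barrel along the case's y axis, its centre 45 mm above the origin. Between the pairs nothing is higher than 13 mm: fingers fit there beside the barrel.
- hood (a joint): Angle of the dust hood (clear roof and sides, blue front panel; 92 x 156 x 70 mm) about its hinge, rad: 0 shut, 1.57 fully open: front panel flat in front of the case, roof upright. Starts 0 to 0.25. The hinge is at the lower edge of the front panel, along the case's y axis; opening swings the hood to the case's -x. Light friction: it stays where it is left.
- hood_hinge (a point): Middle of the hood's hinge line, at (-48, 0, 12) mm in the case's frame; fixed to the case, same axes.
- hood_handle (a point): Middle of the black handle bar on the hood's roof: round, 10 mm thick, 90 mm long, parallel to the hinge, centre line 38 mm off the roof's outer face, a post at each end. From the hinge it lies at (66, 0, 108) mm when shut (x along the case's x, z up) and (-108, 0, 66) mm when fully open; it swings on a circle of radius 127 mm.
- lens: The loose lens barrel: black cylinder 30 mm in diameter, 100 mm long, with brass rings and glass ends, about 0.15 kg. Origin at its centre, y along its axis; the two ends are alike and it may be turned about its axis. It starts in the case under the hood, up to 3 mm off centre along its axis.
- vblock: V-block, fixed: aluminium foot plate 92 (x) x 116 (y) x 12 mm, four polished, slippery steel cheeks 56 mm wide in all (x), tops 54 mm up. Origin at the centre of the underside, z up. The 90-degree groove runs along y, 94 mm long; the seated barrel's centre is 52 mm above the origin. A slot 50 mm wide (y) crosses the middle down to the foot plate: fingers fit there beside the barrel.
- vblock_near: The groove face (two steel cheeks) on the -x side of the V-block; origin as for the V-block.
- vblock_far: The groove face (two steel cheeks) on the +x side of the V-block; origin as for the V-block.
- timer: White bench timer, 62 x 66 x 19 mm, origin at the centre of its underside; a bystander.
- bottle_small: Small white bottle with a yellow cap, 35 mm across, 68 mm high, origin at the centre of its underside; a bystander.
- dish: Petri dish with red contents, 89 mm across, 15 mm high, origin at the centre of its underside; a bystander.

How it is judged:
By the outcome, as a careful person would: the job done as asked, in the order asked, and still so for the second after the job is handed in, while the arm keeps its last pose, push and grip.
It also fails if it takes over 72 s, if anything falls off the work surface, if the arm or the gripper's body presses on something with over 40 N, if the wrist force passes 120 N, or if a joint passes its speed limit or range.

## Robot

A 6-joint arm with a two-finger parallel gripper is mounted at the origin on a cart in front of the work surface, level with it; the furniture and walls round the work are solid. World frame = base frame: x ahead of the robot, y to its left, z up, the work surface at z = 0. Lengths are in m, angles in rad, forces in N, time in s.
With the tool pointing down it reaches from about 0.25 to 0.725 m from the base axis. Payload 4 kg.
Tool frame: the origin (TCP) lies midway between the tips of the shut fingers; the grasp point (between the pads) lies 19 mm behind it; z points along the fingers, y is the line along which they close (so a half turn about z gives the same grasp; the last joint's range is limited). The gripper opens to 85 mm and grips with 20 to 120 N. Pads are 22 mm wide; open, the fingers measure 114 mm over their backs; the gripper's body (76 mm by 85 mm) begins 54 mm behind the grasp point. The pads swing forward as they close: fully open they stand 13 mm farther back than shut.
Start: joints at [1.29, 0.241, 0.005, 1.335, 0, 1.571], TCP at [0.139, 0.48, 0.231] pointing down, gripper open.
Joint ranges: [-2.72, 2.72], [-1.05, 1.87], [-1.09, 1.28], [-1.99, 2.15], [-1.42, 1.44], [-3.14, 3.14]. Speed limits (rad/s): [2.79, 2.79, 3.14, 3.14, 3.14, 3.14].

## Interface

Orientations are given as a unit quaternion [x, y, z, w].
In Python, from workcell import status, camera, get_calibration, ticket gives the robot as it stands.
- The arm moves only by the shell command python3 -m creep 'ROWS' [OPENING]. ROWS is JSON, a list of rows, each a list of 6 numbers: the shift along the world's x, y, z in cm, then the turn, a rotation vector about the world's x, y, z in degrees. A call has 1 to 8 rows; each row shifts and turns the commanded pose from where the row before left it; what a row does not reach is not made up. A row lasts 1/10 s, in which the tool goes at most 50 mm and 8.59 degrees, less where a joint would pass 70% of its speed; a pose out of reach is approached as far as the arm can. A call is refused whole if a number of a shift passes 5 or a number of a turn 8.59, either way. A call with a gripper value outside its range is refused whole. OPENING is the opening, from -1 (shut) to 1 (fully open), so that 0 is half open, set as the call begins (- or left out, the last holds). The fingers move at their own pace and stop on an object; the grip force is fixed at half the most. Time passes only in rows, so rows that do not move let the fingers close. It gives the time, the measured TCP pose, the force, the opening and the grip force at its end, in the units of the state.
- status.get_obs(): the state, without advancing time (a new reading comes with each control period).
- camera(name): name is "side" or "top"; returns the picture (400x640x3 uint8, red, green, blue); there is no depth.
- get_calibration(name): a dict with "fx", "fy", "cx", "cy" (pixels), "rvec" (rotation vector, rad) and "tvec" (3), from world to camera coordinates, as OpenCV has them. Camera axes: x right, y down, z forward; pixel columns grow to the right and rows downward; lengths in m; the calibration is good to about 2 mm. A picture is of the moment at which its call begins. get_calibration takes no time and is no camera call.
- ticket.job_done(): hands the job in; it is judged then, once.
The state is a dict: "clock": time; "joint_pos": joint angles; "joint_vel": joint speeds; "tau": joint torques, N m; "eef_pos": TCP position; "tool_rot": TCP orientation; "ft_force": force on the tool from outside, world axes, zero at the start; "ft_torque": the same for the moment, N m; "grip_width": finger opening in m; "grasp_force": force on a finger pad.
Only numpy, scipy, OpenCV 4.12 (cv2) and the standard library are available. Lean on these libraries where they do the work, as an engineer would, in place of code of your own. Each camera call takes 0.05 s, during which the arm holds its last target. There are 200 camera calls.

## Working session

There is one attempt and no reset: what is moved stays moved. The work goes in short steps, Python scripts to look and compute and a shell command to move; the robot and the scene stay as the last step left them, time stands still between calls to the robot, and variables do not carry over. Pictures are saved under pics/ and viewed, at most 10 in all, crops included, and the job is handed in when it is done.

```bash
mkdir -p pics; ls; python3 - <<'E'
from workcell import status, camera, get_calibration
import cv2
for n in("side","top"):
    cv2.imwrite(f"pics/{n}0.png",camera(n)[:,:,::-1]); c=get_calibration(n); print(n,c)
o=status.get_obs();print(o)
E
```

```text
pics
side {'fx': 407.8280874839381, 'fy': 407.8280874839381, 'cx': 322.77927322809967, 'cy': 199.59851809558324, 'rvec': array([ 1.51617409,  2.00556144, -0.85008149]), 'tvec': array([ 0.19060281, -0.24856363,  1.30345489])}
top {'fx': 453.62704509617447, 'fy': 453.62704509617447, 'cx': 318.7212050730081, 'cy': 204.8181732215982, 'rvec': array([ 2.11701606, -2.11313854,  0.18916641]), 'tvec': array([-0.05482106,  0.55025798,  0.94691179])}
{'clock': 0.1, 'joint_pos': array([ 1.28994261e+00,  2.41336711e-01,  3.89331858e-03,  1.33520898e+00,
       -1.09917992e-05,  1.57080230e+00]), 'joint_vel': array([-0.00012481, -0.00144319,  0.0024745 , -0.00121858, -0.00071846,
       -0.00104306]), 'tau': array([-3.46801298e-04, -3.73137081e+01,  2.53010184e+01,  1.08383151e-02,
       -1.35660503e-05, -5.16565990e-06]), 'eef_pos': array([0.13843806, 0.47987775, 0.23051556]), 'tool_rot': array([ 1.39968675e-01,  9.90155497e-01, -9.19657452e-04, -1.24446921e-04]), 'ft_force': array([-0.12348412, -0.4021112 ,  0.10676994]), 'ft_torque': array([ 0.02248688, -0.01503545, -0.01085106]), 'grasp_force': 0.0, 'grip_width': 0.08568607338498252}
```

View pics/side0.png

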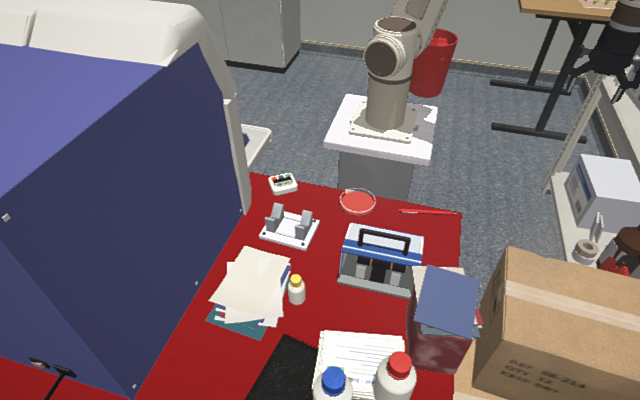

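View pics/top0.png

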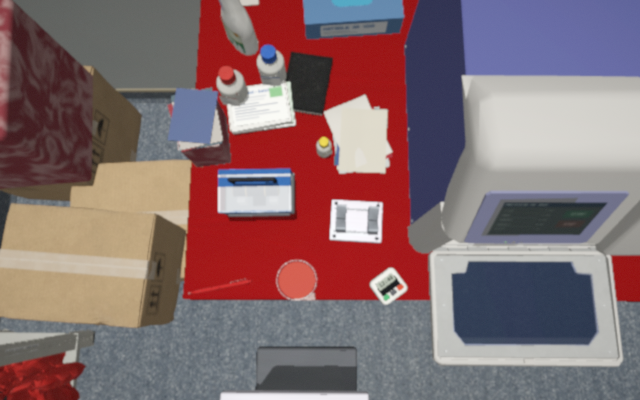

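```bash
cat > h.py <<'E'
import numpy as np, cv2
from workcell import status, camera, get_calibration
def cal(n):
    c=get_calibration(n); K=np.array([[c['fx'],0,c['cx']],[0,c['fy'],c['cy']],[0,0,1.]])
    R=cv2.Rodrigues(np.array(c['rvec']))[0]; return K,R,np.array(c['tvec'])
def ray(n,uv):
    K,R,t=cal(n); return -R.T@t, R.T@np.linalg.inv(K)@np.array([*uv,1.])
def onz(n,uv,z):
    o,d=ray(n,uv); return o+d*(z-o[2])/d[2]
def proj(n,P):
    K,R,t=cal(n); p=(np.atleast_2d(P)@R.T+t)@K.T; return p[:,:2]/p[:,2:]
def tri(a,b):  # side px, top px
    o1,d1=ray("side",a);o2,d2=ray("top",b)
    s=np.linalg.lstsq(np.c_[d1,-d2],o2-o1,rcond=None)[0]
    p,q=o1+s[0]*d1,o2+s[1]*d2; return (p+q)/2,np.linalg.norm(p-q)
E
python3 - <<'E'
from h import *
s=cv2.imread("pics/side0.png")[170:310,240:440]; t=cv2.imread("pics/top0.png")[150:320,200:420]
cv2.imwrite("pics/c1.png",cv2.resize(s,None,fx=4,fy=4,interpolation=2)); cv2.imwrite("pics/c2.png",cv2.resize(t,None,fx=3.5,fy=3.5,interpolation=2))
for n in("side","top"):print(n,ray(n,(320,200)))
E
```

```text
side (array([1.12672822, 0.10952088, 0.7180506 ]), array([-0.69619223, -0.19461043, -0.69100693]))
top (array([ 0.36029142, -0.0669415 ,  1.03350862]), array([ 0.2006213,  0.0103248, -0.9796761]))
```

View pics/c1.png

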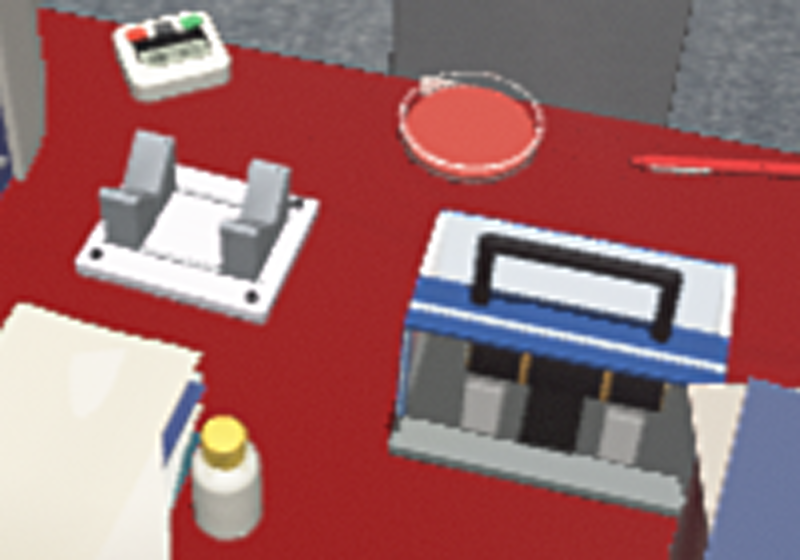

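View pics/c2.png

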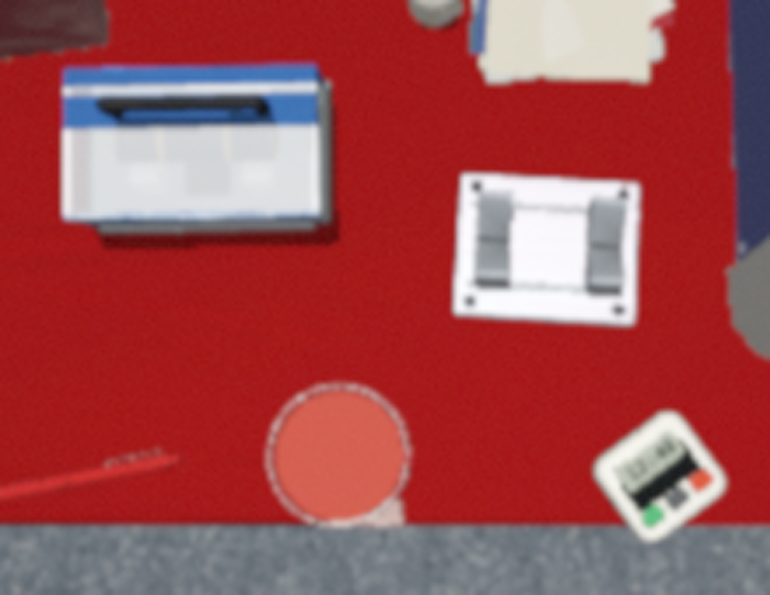

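```bash
python3 - <<'E'
from h import *
np.set_printoptions(precision=4,suppress=True)
S=lambda u,v:(240+u/4-.4,170+v/4-.4); T=lambda u,v:(200+u/3.5-.4,150+v/3.5-.4)
print("vblock plate")
c=np.array([onz("top",T(*p),.012) for p in[(461,172),(641,182),(636,326),(453,316)]]);print(c,c.mean(0))
e=c[0]-c[1]+c[3]-c[2]; print("yaw of y axis",np.degrees(np.arctan2(-e[0],e[1])))
c=np.array([onz("side",S(*p),.012) for p in[(78,262),(262,312),(318,203),(178,165)]]);print(c,c.mean(0))
print("handle ends",tri(S(490,238),T(265,104)),tri(S(675,275),T(103,103)))
print("roof front edge corners: near robot",tri(S(443,212),T(318,222)),tri(S(735,266),T(64,220)))
print("roof far edge corners",tri(S(408,320),T(318,66)),tri(S(727,374),T(64,68)))
print("base far corners side z0",onz("side",S(390,454),0),onz("side",S(682,510),0),"z10",onz("side",S(395,430),.01),onz("side",S(685,487),.01))
print("base near -y top z.01",onz("top",T(331,223),.01),"far -y",onz("top",T(332,80),.01), "near+y",onz("top",T(98,228),.01))
print("timer",onz("top",T(660,475),.019),"dish",onz("top",T(338,454),.015))
E
```

```text
vblock plate
[[ 0.5724 -0.0822  0.012 ]
 [ 0.5658 -0.2001  0.012 ]
 [ 0.4712 -0.1946  0.012 ]
 [ 0.4775 -0.0768  0.012 ]] [ 0.5217 -0.1384  0.012 ]
yaw of y axis -3.137146178724737
[[ 0.5663 -0.1916  0.012 ]
 [ 0.5725 -0.0792  0.012 ]
 [ 0.4834 -0.0722  0.012 ]
 [ 0.4765 -0.1628  0.012 ]] [ 0.5247 -0.1265  0.012 ]
handle ends (array([0.5886, 0.0397, 0.1269]), np.float64(0.0099397739646658)) (array([0.5892, 0.1323, 0.1293]), np.float64(0.0045382902343932136))
roof front edge corners: near robot (array([0.5278, 0.0085, 0.0737]), np.float64(0.003951617053434405)) (array([0.5282, 0.164 , 0.0789]), np.float64(0.004074892406659797))
roof far edge corners (array([0.6215, 0.0098, 0.0926]), np.float64(0.006451763399484731)) (array([0.6184, 0.164 , 0.1007]), np.float64(0.0059836529647048055))
base far corners side z0 [0.6363 0.0109 0.    ] [0.6284 0.1628 0.    ] z10 [0.6279 0.0111 0.01  ] [0.6212 0.1619 0.01  ]
base near -y top z.01 [0.5387 0.003  0.01  ] far -y [0.6354 0.0036 0.01  ] near+y [0.5353 0.1558 0.01  ]
timer [ 0.3767 -0.2066  0.019 ] dish [ 0.3893 -0.0038  0.015 ]
```

The top and side pictures agree on these positions:
- The case is at about (0.586, 0.085), with yaw about +1.2°.
- The hood is about 0.14 rad open, with the handle at about (0.589, 0.086, 0.128).
- The V-block is at about (0.522, -0.138), with yaw about -3°.

I'm moving above the handle now.

```bash
python3 -m creep '[[2.5,-4,0,0,0,-8.5],[2.5,-4,0,0,0,-8.5],[2.5,-4,0,0,0,-8.5],[2.5,-4,0,0,0,-8.5],[2.5,-4,0,0,0,-8.5],[2.5,-4,0,0,0,-8.5],[2.5,-4,0,0,0,-8.5],[2.5,-4,0,0,0,-8.5]]' 0.05
python3 -m creep '[[4,-1.5,0,0,0,-4.5],[4,-1.5,0,0,0,0],[4,-1.5,0,0,0,0],[4,-1.5,0,0,0,0],[4,-1.5,0,0,0,0],[4,0,0,0,0,0],[1,0,0,0,0,0],[0,0,0,0,0,0]]'
python3 - <<'E'
from h import *
s=camera("side")[:,:,::-1][120:310,320:470]; t=camera("top")[:,:,::-1][120:320,180:420]
cv2.imwrite("pics/c3.png",np.hstack([cv2.resize(s,(450,570)),cv2.resize(t,(350,570))]))
from scipy.spatial.transform import Rotation as Ro
o=status.get_obs();print(o['eef_pos'],Ro.from_quat(o['tool_rot']).as_matrix().round(3),o['grip_width'])
E
```

```text
clock: 0.9
eef_pos: [0.3389, 0.1586, 0.2312]
tool_rot: [0.672, 0.741, 0.0, 0.0]
ft_force: [0.9, 1.0, 0.5]
grip_width: 0.0447
grasp_force: 0.0
clock: 1.7
eef_pos: [0.5896, 0.0849, 0.2294]
tool_rot: [0.699, 0.715, -0.001, -0.001]
ft_force: [-1.1, 0.3, 0.4]
grip_width: 0.0445
grasp_force: 0.0
[0.58773973 0.08534465 0.23045194] [[-0.025  1.    -0.002]
 [ 1.     0.025 -0.   ]
 [-0.    -0.002 -1.   ]] 0.04482147209886179
```

View pics/c3.png

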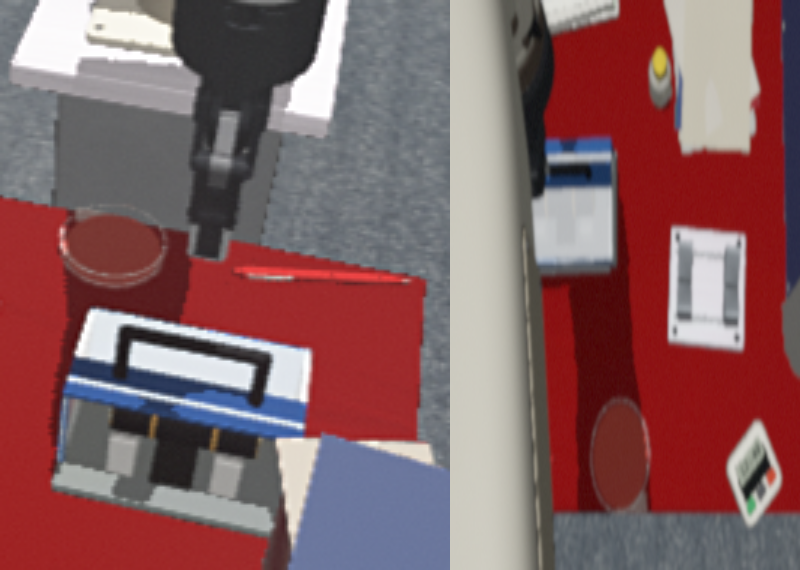

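The picture shows the finger tips over the middle of the handle bar, with the bar at about side px (384,237). I'll lower the fingers over the bar and cage it loosely.

```bash
python3 -c "
from h import *
print(proj('side',[.588,.0853,.2305]),proj('side',[.589,.086,.128]))"
python3 -m creep '[[0,0,-4,0,0,0.2],[0,0,-4,0,0,0],[0,0,-2,0,0,0],[0,0,-1.5,0,0,0],[0,0,-0.7,0,0,0],[0,0,0,0,0,0]]'
python3 -m creep '[[0,0,0,0,0,0],[0,0,0,0,0,0],[0,0,0,0,0,0]]' -0.5
python3 - <<'E'
from h import *
s=camera("side")[:,:,::-1][150:310,320:460]
cv2.imwrite("pics/c4.png",cv2.resize(s,(525,600)))
E
```

```text
[[389.21979253 194.43180066]] [[383.03122663 233.71530313]]
clock: 2.4
eef_pos: [0.5871, 0.0856, 0.1089]
tool_rot: [0.697, 0.717, -0.001, -0.001]
ft_force: [0.3, -0.1, -0.6]
grip_width: 0.0452
grasp_force: 0.0
clock: 2.7
eef_pos: [0.5893, 0.0855, 0.1105]
tool_rot: [0.697, 0.717, 0.001, 0.001]
ft_force: [0.1, -0.5, -0.5]
grip_width: 0.0212
grasp_force: 0.0
```

View pics/c4.png

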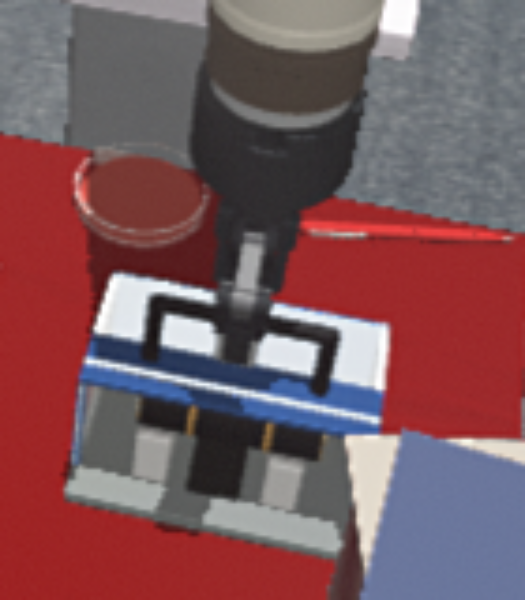

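The far finger stands in front of the bar and the cage is free of contact force. I'm pulling the hood open along its circle.

```bash
python3 -m creep '[[-1.2,0,0.3,0,0,0],[-1.2,0,0.3,0,0,0],[-1.1,0,0.2,0,0,0],[-1.1,0,0.1,0,0,0],[-1.1,0,0,0,0,0],[-1.1,0,0,0,0,0],[-1.1,0,-0.2,0,0,0],[-1.1,0,-0.2,0,0,0]]'
python3 -m creep '[[-1.1,0,-0.4,0,0,0],[-1,0,-0.5,0,0,0],[-1,0,-0.5,0,0,0],[-1,0,-0.5,0,0,0],[-0.7,0,-0.6,0,0,0],[-0.7,0,-0.6,0,0,0],[-0.7,0,-0.6,0,0,0]]'
python3 -m creep '[[-0.5,0,-0.6,0,0,0],[-0.5,0,-0.6,0,0,0],[-0.4,0,-0.6,0,0,0],[0,0,0,0,0,0],[0,0,0,0,0,0]]'
python3 - <<'E'
from h import *
cv2.imwrite("pics/s5.png",camera("side")[:,:,::-1])
s=camera("side")[:,:,::-1][150:310,300:480]
cv2.imwrite("pics/c5.png",cv2.resize(s,(675,600)))
E
```

```text
clock: 3.55
eef_pos: [0.4977, 0.0853, 0.1143]
tool_rot: [0.697, 0.717, -0.0, 0.0]
ft_force: [0.5, 0.5, -1.8]
grip_width: 0.0211
grasp_force: 0.6
clock: 4.25
eef_pos: [0.4367, 0.0853, 0.0769]
tool_rot: [0.697, 0.717, 0.0, 0.001]
ft_force: [4.8, 0.0, -2.4]
grip_width: 0.0211
grasp_force: 1.7
clock: 4.75
eef_pos: [0.4262, 0.0858, 0.0601]
tool_rot: [0.697, 0.717, 0.003, 0.002]
ft_force: [8.8, -0.3, -2.2]
grip_width: 0.0212
grasp_force: 4.1
```

View pics/c5.png

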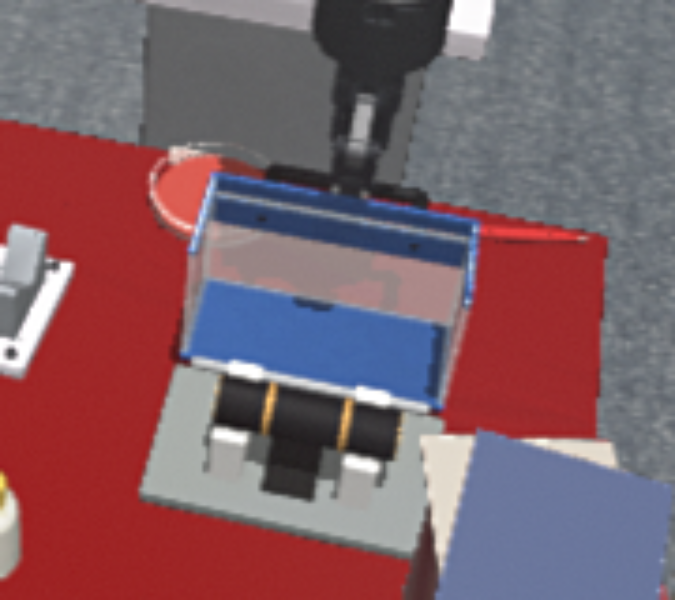

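The hood is fully open: the front panel lies flat and the roof stands upright. The barrel is in its cradles at about crop (310,418). I'll retreat sideways for a clear top view.

```bash
python3 -m creep '[[0.5,0,0,0,0,0],[0,0,2,0,0,0],[0,0,4,0,0,0],[0,0,4,0,0,0],[0,0,4,0,0,0],[0,-4.5,2,0,0,0],[0,-4.5,0,0,0,0],[0,-4.5,0,0,0,0]]'
python3 -m creep '[[-1,-4.5,0,0,0,0],[-1,-4.5,0,0,0,0],[-1,-4,0,0,0,0],[0,0,0,0,0,0],[0,0,0,0,0,0]]' 0.5
python3 - <<'E'
from h import *
np.set_printoptions(precision=4,suppress=True)
t=camera("top")[:,:,::-1];cv2.imwrite("pics/t6.png",t)
s=camera("side")[:,:,::-1];cv2.imwrite("pics/s6.png",s)
cv2.imwrite("pics/c6.png",np.vstack([cv2.resize(t[140:240,200:360],(480,300),interpolation=2),cv2.resize(s[200:300,320:480],(480,300),interpolation=2)]))
# barrel mask by darkness
for n,im,box in(("top",t,(200,150,310,210)),("side",s,(330,235,425,285))):
    x0,y0,x1,y1=box; g=im[y0:y1,x0:x1].max(2)
    m=(g<75).astype(np.uint8); k,l,st,c=cv2.connectedComponentsWithStats(m)
    for i in range(1,k):
        if st[i,4]>60: print(n,st[i]+[x0,y0,0,0,0],c[i]+[x0,y0])
E
```

```text
clock: 5.65
eef_pos: [0.427, -0.0502, 0.2198]
tool_rot: [0.696, 0.718, 0.0, -0.0]
ft_force: [0.4, 0.3, -0.3]
grip_width: 0.0212
grasp_force: 0.0
clock: 6.15
eef_pos: [0.3964, -0.1796, 0.2186]
tool_rot: [0.698, 0.716, 0.0, -0.001]
ft_force: [-0.3, -0.3, 0.3]
grip_width: 0.0641
grasp_force: 0.0
top [200 150  24  12 126] [207.0794 156.1825]
top [247 181  31  24 446] [260.6839 191.6659]
top [234 184  11  12 113] [238.4956 189.9381]
side [357 250  15  16 160] [363.8    257.5063]
side [370 253  22  30 452] [379.6018 267.0243]
side [392 258  15  15 165] [399.097  264.8061]
```

View pics/c6.png

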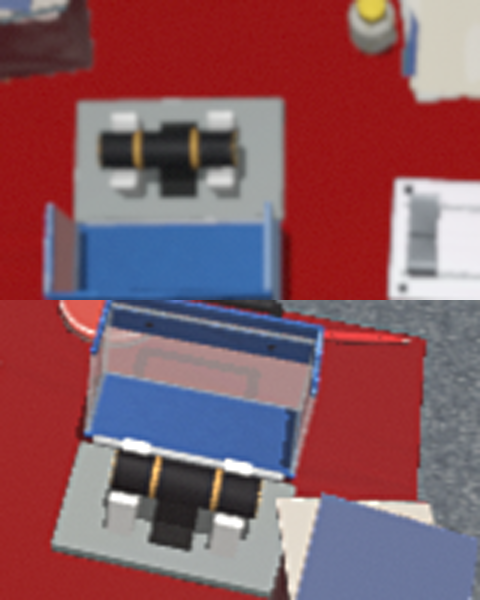

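```bash
python3 - <<'E'
from h import *
np.set_printoptions(precision=4,suppress=True)
T=lambda u,v:(200+u/3-.33,140+v/3-.33); S=lambda u,v:(320+u/3-.33,200+v/3-.33)
print("barrel ends top",onz("top",T(99,149),.045),onz("top",T(237,151),.045))
print("barrel ends side",onz("side",S(115,170),.045),onz("side",S(262,194),.045))
print("tri",tri(S(115,170),T(237,151)),tri(S(262,194),T(99,149)))
print("base",[onz("top",T(*p),.01) for p in[(79,100),(285,98),(285,218)]])
print("base side",onz("side",S(53,249),.01))
# vblock plate: white mask, min-area rect
t=cv2.imread("pics/t6.png"); m=(t.min(2)>130).astype(np.uint8); m[:190]=0;m[260:]=0;m[:,:315]=0;m[:,400:]=0
c=max(cv2.findContours(m,0,1)[0],key=cv2.contourArea)
q=cv2.boxPoints(cv2.minAreaRect(c)); w=np.array([onz("top",p,.012) for p in q]);print(q,w,w.mean(0))
print([np.linalg.norm(w[i]-w[i-1]) for i in range(4)],[np.degrees(np.arctan2(*(w[i]-w[i-1])[[1,0]])) for i in range(4)])
E
```

```text
barrel ends top [0.587  0.1392 0.045 ] [0.5855 0.036  0.045 ]
barrel ends side [0.5903 0.0428 0.045 ] [0.5829 0.144  0.045 ]
tri (array([0.5863, 0.0394, 0.0391]), np.float64(0.005739817038813209)) (array([0.5861, 0.1413, 0.048 ]), np.float64(0.005318938367675731))
base [array([0.6342, 0.1636, 0.01  ]), array([0.6357, 0.0031, 0.01  ]), array([0.541 , 0.0018, 0.01  ])]
base side [0.642  0.0125 0.01  ]
[[328.5    239.5   ]
 [330.9035 198.6414]
 [383.2517 201.7207]
 [380.8483 242.5793]] [[ 0.4784 -0.0756  0.012 ]
 [ 0.5727 -0.0812  0.012 ]
 [ 0.5655 -0.2012  0.012 ]
 [ 0.4716 -0.1936  0.012 ]] [ 0.522  -0.1379  0.012 ]
[np.float64(0.11813485356826978), np.float64(0.09446892622609686), np.float64(0.12018706769052356), np.float64(0.09422954420832896)] [np.float64(86.7105095242541), np.float64(-3.412318745832987), np.float64(-93.41636407671038), np.float64(175.33957965319075)]
```

The barrel centre is at about (0.586, 0.090). The top and side cameras disagree by a common 6 mm in y, which cancels in the displacement to the V-block. I'm going to grasp.

```bash
python3 -m creep '[[3.2,4.5,0,0,0,-1],[3.2,4.5,0,0,0,0],[3.2,4.5,0,0,0,0],[3.2,4.5,0,0,0,0],[3.2,4.5,0,0,0,0],[3,4.4,0,0,0,0],[0,0,0,0,0,0],[0,0,0,0,0,0]]'
python3 -m creep '[[0,0,-4,0,0,0],[0,0,-4,0,0,0],[0,0,-3,0,0,0],[0,0,0,0,0,0],[0,0,0,0,0,0]]'
python3 - <<'E'
from h import *
s=camera("side")[:,:,::-1];cv2.imwrite("pics/s7.png",s);cv2.imwrite("pics/c7.png",cv2.resize(s[180:300,320:460],(700,600),interpolation=2))
E
```

```text
clock: 7.05
eef_pos: [0.57, 0.0686, 0.2182]
tool_rot: [0.701, 0.713, -0.001, -0.001]
ft_force: [0.8, -0.5, 0.5]
grip_width: 0.0638
grasp_force: 0.0
clock: 7.55
eef_pos: [0.5699, 0.0651, 0.1099]
tool_rot: [0.703, 0.711, -0.0, -0.0]
ft_force: [0.3, -0.7, 0.6]
grip_width: 0.0643
grasp_force: 0.0
```

View pics/c7.png

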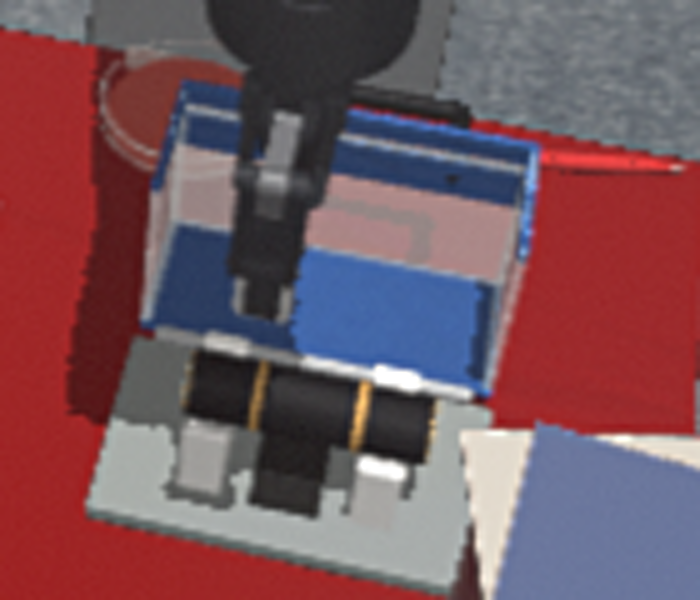

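The move was clipped at 50 mm per row, so the tool is about 16 mm short in x and 24 mm short in y. I'll use the visible finger to check the side camera's bias in y.

```bash
python3 - <<'E'
from h import *
for z in(.110,.12): print(onz("side",(320+263/5-.4,180+315/5-.4),z))
E
python3 -m creep '[[1,1.2,0,0,0,0],[0.6,1.2,0,0,0,0],[0,0,0,0,0,0]]'
```

```text
[0.60133482 0.06879226 0.11      ]
[0.60997544 0.06946208 0.12      ]
clock: 7.9
eef_pos: [0.5886, 0.091, 0.1114]
tool_rot: [0.703, 0.711, 0.002, 0.001]
ft_force: [-0.6, -0.3, 0.5]
grip_width: 0.064
grasp_force: 0.0
```

```bash
python3 -m creep '[[-0.2,-0.1,-2.5,0,0,0],[0,0,-2.5,0,0,0],[0,0,-2,0,0,0],[0,0,-1,0,0,0],[0,0,-0.5,0,0,0],[0,0,0,0,0,0],[0,0,0,0,0,0]]'
python3 -m creep '[[0,0,0,0,0,0],[0,0,0,0,0,0],[0,0,0,0,0,0],[0,0,0,0,0,0],[0,0,0,0,0,0],[0,0,0,0,0,0]]' -0.6
python3 - <<'E'
from h import *
s=camera("side")[:,:,::-1];cv2.imwrite("pics/s8.png",s)
for i in range(3): print(status.get_obs()['eef_pos'],status.get_obs()['ft_force']);camera("top")
E
```

```text
clock: 8.6
eef_pos: [0.5855, 0.0886, 0.0255]
tool_rot: [0.703, 0.711, 0.001, 0.001]
ft_force: [0.5, -0.3, 0.1]
grip_width: 0.0639
grasp_force: 0.0
clock: 9.2
eef_pos: [0.5879, 0.0887, 0.0262]
tool_rot: [0.703, 0.711, 0.003, 0.002]
ft_force: [5.5, -0.4, 3.3]
grip_width: 0.0283
grasp_force: 59.3
[0.58790733 0.0886916  0.02616462] [5.08705355 0.59958956 3.05834858]
[0.58789362 0.08869961 0.0261473 ] [ 5.60754681 -0.26981753  2.2086561 ]
[0.58793238 0.08866972 0.02614495] [ 5.00615614 -0.09726217  3.53055525]
```

The grip is firm at 59 N. I'm lifting slowly and carrying the barrel to above the V-block.

```bash
python3 -m creep '[[0.2,0,0.5,0,0,0],[0,0,1,0,0,0],[0,0,1.5,0,0,0],[0,0,2,0,0,0],[0,0,2,0,0,0],[0,0,2,0,0,0],[0,0,2,0,0,0],[0,0,0,0,0,0]]'
python3 -m creep '[[-0.6,-3,0,0,0,0],[-0.6,-3,0,0,0,-1],[-0.6,-3,0,0,0,-1],[-0.6,-3,0,0,0,-1],[-1,-3,0,0,0,-0.9],[-1,-3,0,0,0,0],[-1,-3,0,0,0,0],[-1,-1.5,0,0,0,0]]'
python3 -m creep '[[0,0,0,0,0,0],[0,0,0,0,0,0],[0,0,0,0,0,0]]'
python3 - <<'E'
from h import *
s=camera("side")[:,:,::-1]
t=camera("top")[:,:,::-1];cv2.imwrite("pics/s9.png",s);cv2.imwrite("pics/t9.png",t)
cv2.imwrite("pics/c9.png",np.vstack([cv2.resize(s[160:250,230:390],(533,300),interpolation=2),cv2.resize(t[165:255,290:450],(533,300),interpolation=2)]))
o=[status.get_obs()]; print(o[0]['eef_pos'],o[0]['ft_force'],o[0]['grip_width'])
E
```

```text
clock: 10.2
eef_pos: [0.5879, 0.0887, 0.1375]
tool_rot: [0.703, 0.711, 0.002, 0.001]
ft_force: [0.7, -0.3, -1.9]
grip_width: 0.0282
grasp_force: 59.3
clock: 11.0
eef_pos: [0.5207, -0.1384, 0.1329]
tool_rot: [0.728, 0.686, -0.001, -0.001]
ft_force: [-0.2, -0.0, -1.9]
grip_width: 0.0284
grasp_force: 59.3
clock: 11.3
eef_pos: [0.5225, -0.1357, 0.1338]
tool_rot: [0.727, 0.687, -0.0, -0.001]
ft_force: [0.5, 0.9, -2.1]
grip_width: 0.0287
grasp_force: 59.4
[ 0.5228363  -0.13557795  0.13400357] [ 0.08328895 -0.03883676 -1.51025645] 0.02866644669873229
```

View pics/c9.png

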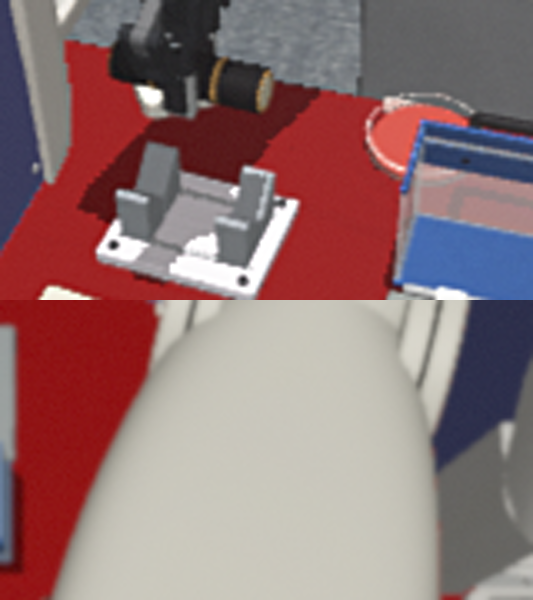

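The picture shows the barrel held level above the V-block, with its ends at side px about (264,176) and (309,186). That was my last allowed view, so I'll work from numbers from here.

```bash
python3 - <<'E'
from h import *
np.set_printoptions(precision=4,suppress=True)
S=lambda u,v:(230+u/3.333-.35,160+v/3.333-.35)
for z in(.150,.155):
  a,b=onz("side",S(113,55),z),onz("side",S(267,88),z);print("lens",a,b,(a+b)/2)
a,b=onz("side",S(118,190),.054),onz("side",S(247,221),.054);print("far cheeks outer",a,b,(a+b)/2)
a,b=onz("side",S(98,254),.012),onz("side",S(245,293),.012);print("plate far edge",a,b,(a+b)/2)
# plate in side by mask, earlier clear pictures
im=cv2.imread("pics/s6.png"); m=(im.min(2)>120).astype(np.uint8); m[:195]=0;m[255:]=0;m[:,:255]=0;m[:,325:]=0
m=cv2.morphologyEx(m,cv2.MORPH_CLOSE,np.ones((3,3),np.uint8))
c=max(cv2.findContours(m,0,1)[0],key=cv2.contourArea)[:,0].astype(float)
for nm,i in(("left",c[:,0].argmin()),("bottom",c[:,1].argmax()),("right",c[:,0].argmax())): print(nm,c[i],onz("side",c[i],.012),onz("side",c[i],0))
E
```

```text
lens [ 0.5169 -0.1869  0.15  ] [ 0.5198 -0.0826  0.15  ] [ 0.5184 -0.1347  0.15  ]
lens [ 0.5223 -0.1843  0.155 ] [ 0.5251 -0.0809  0.155 ] [ 0.5237 -0.1326  0.155 ]
far cheeks outer [ 0.5445 -0.1817  0.054 ] [ 0.5475 -0.0893  0.054 ] [ 0.546  -0.1355  0.054 ]
plate far edge [ 0.5685 -0.1909  0.012 ] [ 0.5736 -0.0834  0.012 ] [ 0.571  -0.1371  0.012 ]
left [259. 234.] [ 0.5633 -0.1931  0.012 ] [ 0.5537 -0.1983  0.    ]
bottom [304. 250.] [ 0.5797 -0.0795  0.012 ] [ 0.5704 -0.0827  0.    ]
right [319. 221.] [ 0.4855 -0.0718  0.012 ] [ 0.4746 -0.0749 -0.    ]
```

```bash
python3 -m creep '[[0,0,-2,0,0,0],[0,0,-2,0,0,0],[0,0,-2,0,0,0],[0,0,-1.5,0,0,0],[0,0,-1,0,0,0],[0,0,-0.5,0,0,0],[0,0,0,0,0,0],[0,0,0,0,0,0]]'
python3 -m creep '[[0,0,-0.2,0,0,0],[0,0,-0.2,0,0,0],[0,0,-0.2,0,0,0],[0,0,0,0,0,0],[0,0,0,0,0,0]]'
```

```text
clock: 12.2
eef_pos: [0.5233, -0.1365, 0.0449]
tool_rot: [0.727, 0.687, 0.0, 0.001]
ft_force: [0.2, -0.3, -1.9]
grip_width: 0.0285
grasp_force: 59.4
clock: 12.7
eef_pos: [0.5225, -0.1366, 0.0383]
tool_rot: [0.727, 0.686, -0.0, -0.0]
ft_force: [0.1, -0.2, -1.8]
grip_width: 0.0282
grasp_force: 59.4
```

```bash
python3 -m creep '[[0,0,-0.1,0,0,0],[0,0,-0.1,0,0,0],[0,0,0,0,0,0],[0,0,0,0,0,0]]'
python3 -m creep '[[0,0,-0.1,0,0,0],[0,0,-0.1,0,0,0],[0,0,0,0,0,0],[0,0,0,0,0,0]]'
```

```text
clock: 13.1
eef_pos: [0.5226, -0.1365, 0.0363]
tool_rot: [0.727, 0.687, -0.0, -0.0]
ft_force: [-0.9, 0.5, -1.3]
grip_width: 0.0283
grasp_force: 59.4
clock: 13.5
eef_pos: [0.5226, -0.1365, 0.0342]
tool_rot: [0.727, 0.687, -0.0, -0.0]
ft_force: [-0.2, -0.1, -0.9]
grip_width: 0.028
grasp_force: 59.4
```

```bash
python3 -m creep '[[0,0,-0.1,0,0,0],[0,0,0,0,0,0],[0,0,0,0,0,0]]'
python3 -m creep '[[0,0,-0.1,0,0,0],[0,0,0,0,0,0],[0,0,0,0,0,0]]'
```

```text
clock: 13.8
eef_pos: [0.5231, -0.1366, 0.0335]
tool_rot: [0.727, 0.687, 0.0, 0.0]
ft_force: [0.5, 0.3, -1.4]
grip_width: 0.0282
grasp_force: 59.3
clock: 14.1
eef_pos: [0.5232, -0.1366, 0.0331]
tool_rot: [0.727, 0.686, 0.001, 0.001]
ft_force: [-0.3, 1.1, 5.7]
grip_width: 0.0283
grasp_force: 59.9
```

Contact came at the expected height with no side force, so the barrel bears on both faces. I'm releasing it and rising.

```bash
python3 -m creep '[[0,0,0,0,0,0],[0,0,0,0,0,0],[0,0,0,0,0,0],[0,0,0,0,0,0]]' 0.3
python3 -m creep '[[0,0,1,0,0,0],[0,0,2,0,0,0],[0,0,3,0,0,0],[0,0,4,0,0,0],[0,0,4,0,0,0],[0,0,4,0,0,0],[0,0,0,0,0,0]]'
```

```text
clock: 14.5
eef_pos: [0.5222, -0.1365, 0.0319]
tool_rot: [0.727, 0.687, -0.0, -0.0]
ft_force: [0.2, 0.1, -0.3]
grip_width: 0.0558
grasp_force: 0.0
clock: 15.2
eef_pos: [0.5262, -0.1375, 0.2197]
tool_rot: [0.727, 0.687, 0.003, 0.006]
ft_force: [0.9, 0.6, 0.8]
grip_width: 0.0558
grasp_force: 0.0
```

```bash
python3 -m creep '[[-1.3,3.2,0,0,0,1],[-1.3,3.2,0,0,0,1],[-1.3,3.2,0,0,0,1],[-1.3,3.2,0,0,0,1],[-1.3,3.2,0,0,0,0.4],[-1.3,3.2,0,0,0,0],[-1.2,3,0,0,0,0],[0,0,0,0,0,0]]' -0.39
python3 -m creep '[[0,0,0,0,0,0],[0,0,0,0,0,0]]'
python3 - <<'E'
from h import *
t=camera("top")[:,:,::-1];cv2.imwrite("pics/t10.png",t);s=camera("side")[:,:,::-1];cv2.imwrite("pics/s10.png",s)
np.set_printoptions(precision=4,suppress=True)
m=(t.min(2)>130).astype(np.uint8); m[:190]=0;m[260:]=0;m[:,:315]=0;m[:,400:]=0
c=max(cv2.findContours(m,0,1)[0],key=cv2.contourArea);q=cv2.boxPoints(cv2.minAreaRect(c));print("plate",np.mean([onz("top",p,.012) for p in q],0))
r=t.astype(int); red=(r[:,:,2]>110)&(r[:,:,1]<70)
m=((t.max(2)<80)&~red).astype(np.uint8); m[:200]=0;m[245:]=0;m[:,:325]=0;m[:,390:]=0
m=cv2.morphologyEx(m,cv2.MORPH_CLOSE,np.ones((5,5),np.uint8))
k,l,st,ce=cv2.connectedComponentsWithStats(m)
for i in range(1,k):
    if st[i,4]>40: print(st[i],onz("top",(st[i,0]-.5,ce[i,1]),.052),onz("top",(st[i,0]+st[i,2]-.5,ce[i,1]),.052))
E
```

```text
clock: 16.0
eef_pos: [0.4309, 0.088, 0.2124]
tool_rot: [0.698, 0.716, 0.0, -0.001]
ft_force: [0.4, -1.1, 0.3]
grip_width: 0.0255
grasp_force: 0.0
clock: 16.2
eef_pos: [0.4329, 0.0849, 0.2124]
tool_rot: [0.7, 0.714, -0.0, 0.0]
ft_force: [0.1, 0.2, 0.7]
grip_width: 0.0259
grasp_force: 0.0
plate [ 0.5221 -0.1378  0.012 ]
[336 211  44  15 521] [ 0.5216 -0.0907  0.052 ] [ 0.5217 -0.1869  0.052 ]
```

The barrel's centre is within about 1 mm of the V-block's centre. I'm lowering onto the handle to push the hood shut.

```bash
python3 -m creep '[[0,0,-3.5,0,0,0],[0,0,-3.5,0,0,0],[0,0,-3,0,0,0],[0,0,-2,0,0,0],[0,0,-1.5,0,0,0],[0,0,-1,0,0,0],[0,0,-0.8,0,0,0],[0,0,0,0,0,0]]'
python3 -m creep '[[0,0,0,0,0,0],[0,0,0,0,0,0]]' -0.5
```

```text
clock: 17.1
eef_pos: [0.4329, 0.0848, 0.0602]
tool_rot: [0.701, 0.713, -0.0, 0.0]
ft_force: [-4.0, -0.8, 6.2]
grip_width: 0.0263
grasp_force: 3.4
clock: 17.3
eef_pos: [0.4333, 0.0853, 0.0598]
tool_rot: [0.7, 0.714, 0.001, 0.0]
ft_force: [0.5, 0.7, 1.5]
grip_width: 0.0214
grasp_force: 0.2
```

```bash
python3 -m creep '[[0.5,0,0.6,0,0,0],[0.5,0,0.7,0,0,0],[0.6,0,0.7,0,0,0],[0.6,0,0.6,0,0,0],[0.7,0,0.6,0,0,0],[0.7,0,0.6,0,0,0]]'
python3 -m creep '[[0.9,0,0.5,0,0,0],[1,0,0.5,0,0,0],[1,0,0.4,0,0,0],[1.1,0,0.3,0,0,0],[1.1,0,0.2,0,0,0],[1.1,0,0.2,0,0,0]]'
python3 - <<'E'
from h import *
import scipy
s=camera("side")[:,:,::-1];cv2.imwrite("pics/s11.png",s)
b=s.astype(int); m=((b[:,:,0]-b[:,:,2]>60)&(b[:,:,0]>110)).astype(np.uint8); m[:170]=0;m[300:]=0;m[:,:320]=0;m[:,:]=m
m[:,412:]=0
k,l,st,ce=cv2.connectedComponentsWithStats(m)
for i in range(1,k):
    if st[i,4]>30: print(st[i],ce[i])
E
```

```text
clock: 17.9
eef_pos: [0.4638, 0.0856, 0.0976]
tool_rot: [0.7, 0.714, -0.003, -0.004]
ft_force: [-14.5, 1.1, 13.0]
grip_width: 0.0214
grasp_force: 7.2
clock: 18.5
eef_pos: [0.5318, 0.0857, 0.1193]
tool_rot: [0.7, 0.714, 0.001, 0.0]
ft_force: [-1.3, 0.5, 1.7]
grip_width: 0.0214
grasp_force: 0.7
[348 220  30  10 106] [361.99056604 224.35849057]
[389 228  23   8  92] [400.17391304 231.35869565]
```

```bash
python3 -m creep '[[1.1,0,0.1,0,0,0],[1.1,0,0,0,0,0],[1.1,0,-0.1,0,0,0],[1,0,-0.3,0,0,0],[1,0,-0.3,0,0,0],[0.9,0,-0.3,0,0,0],[0,0,0,0,0,0]]'
python3 -m creep '[[0.5,0,-0.3,0,0,0],[0.5,0,-0.3,0,0,0],[0.5,0,-0.2,0,0,0],[0,0,0,0,0,0],[0,0,0,0,0,0]]'
```

```text
clock: 19.25
eef_pos: [0.5937, 0.0853, 0.1085]
tool_rot: [0.7, 0.714, -0.0, 0.0]
ft_force: [-0.4, -0.2, 0.6]
grip_width: 0.0215
grasp_force: 0.0
clock: 19.75
eef_pos: [0.6078, 0.0855, 0.1012]
tool_rot: [0.7, 0.714, -0.0, 0.0]
ft_force: [-0.3, 0.3, -0.1]
grip_width: 0.0212
grasp_force: 0.0
```

```bash
python3 -m creep '[[0.3,0,0,0,0,0],[0.3,0,0,0,0,0],[0,0,0,0,0,0],[0,0,0,0,0,0]]'
python3 -m creep '[[0.2,0,0,0,0,0],[0.2,0,0,0,0,0],[0,0,0,0,0,0],[0,0,0,0,0,0]]'
```

```text
clock: 20.15
eef_pos: [0.6118, 0.0855, 0.1011]
tool_rot: [0.7, 0.714, -0.001, -0.001]
ft_force: [-6.0, -0.3, 2.0]
grip_width: 0.0214
grasp_force: 2.6
clock: 20.55
eef_pos: [0.6119, 0.0854, 0.1009]
tool_rot: [0.7, 0.714, -0.004, -0.004]
ft_force: [-13.7, -0.3, 8.2]
grip_width: 0.0212
grasp_force: 7.2
```

The hood met its stop with the bar at x of about 0.606, which is exactly the shut position. I'm backing off, rising, shutting the fingers and going over the V-block.

```bash
python3 -m creep '[[-0.5,0,0,0,0,0],[-0.4,0,0,0,0,0],[0,0,0,0,0,0],[0,0,1,0,0,0],[0,0,2,0,0,0],[0,0,3,0,0,0],[0,0,3,0,0,0],[0,0,2,0,0,0]]'
python3 -m creep '[[-1.2,-3.2,0,0,0,-1],[-1.2,-3.2,0,0,0,-1],[-1.2,-3.2,0,0,0,-1],[-1.2,-3.2,0,0,0,-1],[-1.2,-3.2,0,0,0,-0.4],[-1.2,-3.2,0,0,0,0],[-1.2,-3,0,0,0,0],[0,0,0,0,0,0]]' -1
python3 -m creep '[[0,0,0,0,0,0],[0,0,0,0,0,0]]'
python3 - <<'E'
from h import *
s=camera("side")[:,:,::-1];cv2.imwrite("pics/s12.png",s);t=camera("top")[:,:,::-1];cv2.imwrite("pics/t12.png",t)
for nm in("s0","s12"):
    b=(cv2.imread("pics/side0.png") if nm=="s0" else s).astype(int); m=((b[:,:,0]-b[:,:,2]>60)&(b[:,:,0]>110)).astype(np.uint8); m[:170]=0;m[300:]=0;m[:,:330]=0;m[:,412:]=0
    k,l,st,ce=cv2.connectedComponentsWithStats(m)
    print(nm,[(st[i].tolist(),ce[i].round(1).tolist()) for i in range(1,k) if st[i,4]>30])
# expected far roof edge corners, shut vs 0.135
for th in(0,.1): 
    x,z=.092,.070; P=[[.540+x*np.cos(th)-z*np.sin(th),y,.012+z*np.cos(th)+x*np.sin(th)] for y in(.010,.166)]; print(th,proj("side",P),proj("top",P))
E
```

```text
clock: 21.35
eef_pos: [0.6101, 0.0856, 0.2149]
tool_rot: [0.7, 0.714, 0.002, 0.002]
ft_force: [-0.3, -0.4, 1.0]
grip_width: 0.021
grasp_force: 0.0
clock: 22.15
eef_pos: [0.5239, -0.1401, 0.2125]
tool_rot: [0.729, 0.685, -0.0, 0.001]
ft_force: [0.7, 0.2, -1.0]
grip_width: -0.0001
grasp_force: 0.0
clock: 22.35
eef_pos: [0.5253, -0.1361, 0.2118]
tool_rot: [0.727, 0.687, 0.0, 0.0]
ft_force: [-0.1, -0.7, 0.2]
grip_width: -0.0001
grasp_force: 0.0
s0 [([344, 239, 68, 20, 343], [376.2, 249.0]), ([341, 247, 71, 19, 348], [376.6, 256.1])]
s12 [([342, 245, 70, 22, 330], [374.6, 256.0]), ([340, 255, 72, 19, 378], [375.8, 263.9])]
0 [[338.58628198 256.9922144 ]
 [418.35083553 274.95733534]] [[289.32914494 165.37100081]
 [217.82840794 165.41180594]]
0.1 [[339.6633889  251.29812757]
 [419.56113062 269.06776699]] [[288.96243946 167.57914911]
 [216.72537175 167.61575093]]
```

The blue band dropped by 7 to 8 px, which matches shut from 0.135 rad. Now I'll press the barrel.

```bash
python3 -m creep '[[-0.3,0,-4,0,0,0],[0,0,-4,0,0,0],[0,0,-3,0,0,0],[0,0,-1.5,0,0,0],[0,0,-0.6,0,0,0],[0,0,-0.3,0,0,0],[0,0,0,0,0,0],[0,0,0,0,0,0]]'
python3 -m creep '[[0,0,-0.15,0,0,0],[0,0,-0.15,0,0,0],[0,0,0,0,0,0],[0,0,0,0,0,0]]'
```

```text
clock: 23.25
eef_pos: [0.5227, -0.1366, 0.0785]
tool_rot: [0.727, 0.687, 0.001, 0.001]
ft_force: [0.9, -0.4, -0.1]
grip_width: -0.0001
grasp_force: 0.0
clock: 23.65
eef_pos: [0.5216, -0.1366, 0.0744]
tool_rot: [0.727, 0.686, 0.0, 0.0]
ft_force: [0.4, -1.1, 0.2]
grip_width: 0.0001
grasp_force: 0.0
```

```bash
python3 -m creep '[[0,0,-0.15,0,0,0],[0,0,-0.15,0,0,0],[0,0,-0.1,0,0,0],[0,0,-0.1,0,0,0],[0,0,0,0,0,0],[0,0,0,0,0,0]]'
python3 -m creep '[[0,0,-0.1,0,0,0],[0,0,0,0,0,0],[0,0,0,0,0,0]]'
```

```text
clock: 24.25
eef_pos: [0.5216, -0.1365, 0.0693]
tool_rot: [0.727, 0.687, -0.0, -0.0]
ft_force: [0.3, 1.2, -0.1]
grip_width: -0.0001
grasp_force: 0.0
clock: 24.55
eef_pos: [0.5216, -0.1365, 0.0683]
tool_rot: [0.727, 0.687, 0.0, -0.0]
ft_force: [0.0, 0.6, 0.0]
grip_width: -0.0001
grasp_force: 0.0
```

```bash
python3 -m creep '[[0.1,0,-0.1,0,0,0],[0,0,0,0,0,0],[0,0,0,0,0,0]]'
python3 -m creep '[[0,0,-0.05,0,0,0],[0,0,0,0,0,0],[0,0,0,0,0,0]]'
python3 -m creep '[[0,0,-0.05,0,0,0],[0,0,0,0,0,0],[0,0,0,0,0,0]]'
```

```text
clock: 24.85
eef_pos: [0.5226, -0.1365, 0.0673]
tool_rot: [0.727, 0.687, -0.0, -0.0]
ft_force: [0.3, 0.3, -0.9]
grip_width: 0.0003
grasp_force: 0.0
clock: 25.15
eef_pos: [0.5227, -0.1365, 0.067]
tool_rot: [0.727, 0.687, 0.0, 0.0]
ft_force: [-1.4, 0.2, 2.3]
grip_width: 0.0001
grasp_force: 1.1
clock: 25.45
eef_pos: [0.5228, -0.1366, 0.067]
tool_rot: [0.727, 0.687, 0.0, 0.0]
ft_force: [-1.4, 1.1, 5.0]
grip_width: -0.0002
grasp_force: 2.6
```

```bash
python3 -m creep '[[0,0,-0.05,0,0,0],[0,0,-0.05,0,0,0],[0,0,0,0,0,0],[0,0,0,0,0,0]]'
python3 -m creep '[[0,0,-0.05,0,0,0],[0,0,0,0,0,0],[0,0,0,0,0,0]]'
python3 - <<'E'
from h import *
for i in range(4): print(status.get_obs()['ft_force'],status.get_obs()['eef_pos']);camera("side")
E
```

```text
clock: 25.85
eef_pos: [0.5228, -0.1366, 0.0669]
tool_rot: [0.727, 0.687, 0.0, 0.001]
ft_force: [-3.4, 0.7, 9.8]
grip_width: -0.0
grasp_force: 5.3
clock: 26.15
eef_pos: [0.5229, -0.1366, 0.0668]
tool_rot: [0.727, 0.687, 0.0, 0.001]
ft_force: [-5.1, 1.5, 12.7]
grip_width: -0.0
grasp_force: 6.7
[-5.11647656  1.48740909 12.68016092] [ 0.52286028 -0.13658119  0.06682917]
[-5.06973582  1.0814217  12.51925348] [ 0.52286982 -0.13657885  0.06683213]
[-3.57574537  1.04060536 12.91217093] [ 0.52280409 -0.13658568  0.06679256]
[-3.97469808  1.25443873 14.04255271] [ 0.52283643 -0.13659104  0.06682297]
```

```bash
python3 -m creep '[[-0.08,0,0,0,0,0],[0,0,0,0,0,0],[0,0,0,0,0,0]]'
python3 - <<'E'
from h import *
f=[]
for i in range(5): o=status.get_obs();f.append(o['ft_force']);camera("side")
print(np.mean(f,0),o['eef_pos'])
E
```

```text
clock: 26.65
eef_pos: [0.5228, -0.1366, 0.0669]
tool_rot: [0.727, 0.687, 0.001, 0.001]
ft_force: [-2.4, 0.7, 11.5]
grip_width: -0.0001
grasp_force: 5.9
[-2.85624849  1.09386603 11.56838255] [ 0.52276554 -0.13656983  0.06682926]
```

```bash
python3 -m creep '[[-0.1,0,0,0,0,0],[0,0,-0.05,0,0,0],[0,0,-0.03,0,0,0],[0,0,0,0,0,0],[0,0,0,0,0,0]]'
python3 - <<'E'
from h import *
f=[]
for i in range(5): o=status.get_obs();f.append(o['ft_force']);t=camera("top");s=camera("side")
print(np.mean(f,0),o['eef_pos'])
cv2.imwrite("pics/s13.png",s[:,:,::-1]);cv2.imwrite("pics/t13.png",t[:,:,::-1])
# hood and dish/bottle/timer unchanged? compare with first pictures
a=cv2.imread("pics/side0.png").astype(int)
for n,(x0,y0,x1,y1) in dict(timer=(268,172,300,196),bottle=(286,272,308,306),dish=(338,186,378,214)).items():
    b=s[:,:,::-1].astype(int); print(n,np.abs(a-b)[y0:y1,x0:x1].mean().round(1))
E
```

```text
clock: 27.4
eef_pos: [0.5227, -0.1366, 0.0668]
tool_rot: [0.727, 0.687, 0.002, 0.002]
ft_force: [-1.8, 1.3, 14.6]
grip_width: -0.0001
grasp_force: 7.2
[-2.09159393  1.58112822 14.44230462] [ 0.5227667  -0.13658383  0.06681188]
timer 86.7
bottle 0.9
dish 1.2
```

The side view of the timer may be blocked by the arm, so I'll check earlier clear pictures.

```bash
python3 - <<'E'
from h import *
for p,q in(("top0","t10"),("top0","t12"),("top0","t13"),("side0","s10"),("side0","s11")):
    a=cv2.imread(f"pics/{p}.png").astype(int);b=cv2.imread(f"pics/{q}.png").astype(int)
    x0,y0,x1,y1=(366,264,412,308) if p=="top0" else (268,172,300,196)
    print(q,np.abs(a-b)[y0:y1,x0:x1].mean().round(1))
s=status.get_obs();print(s['clock'],s['ft_force'])
E
```

```text
t10 6.5
t12 76.9
t13 74.9
s10 0.8
s11 0.9
27.9 [-2.23342092  0.61550485 14.68488693]
```

```bash
python3 -c "
from workcell import ticket
print(ticket.job_done())"
```

```text
the job is handed in; nothing more can be done
None
```

The job is handed in: the barrel lies in the V-block, within about 1 mm of centre, still pressed down with about 14.5 N, and the hood is fully shut; the bystanders looked unmoved, though the arm hid the timer in the last pictures.

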